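# Load a batch of repaired boards into an interlocked soak-test carousel

## Task

Load all the repaired relay boards lying on and beside the blue mat into the soak-test carousel, one to a nest, flat between the corner brackets: first make the station safe (both supply levers off, discharge bar left, index bolt withdrawn), then put each board into the nest at the open front and turn the table on by its orange pegs, a quarter turn at a time, so that it goes under the clear guard. When every board is under the guard and an empty nest stands square at the front, push the bolt home, slide the discharge bar right and throw both supply levers on. The handles are interlocked and the station may have been left partly on, so if one will not move do not force it but find the one that has to go first; never handle a board at the station while a supply lever is on, and leave the other things on the bench where they are.

Things in the scene. Friction and masses are not known exactly. Their poses are not given: they have to be found in the camera images.
- load_point (a point): middle of the floor of whichever nest stands at the open front of the soak-test station, on the fixed frame. Axes are the station's: x from the open front (robot side) to the rear, y left, z up. Table top at this height, 62 mm above the bench. The bank of four handles stands in front, 70 to 145 mm towards -x; its bars are under 55 mm high
- table_axis (a point): on the turntable's axis at the height of the table top, 90 mm along +x of load_point. Axes are the station's: x from the open front (robot side) to the rear, y left, z up. The table is a 296 mm aluminium disc with four nests, centres 90 mm from the axis and 90 degrees apart, and four orange pegs between them
- guard_lip (a point): middle of the clear guard's front lip, 40 mm in front (-x) of the table axis, at the lip's lower edge, 98 mm above the bench; boards and pegs pass beneath it. The guard covers everything behind it, 320 mm wide; roof top 113 mm above the bench. Axes are the station's: x from the open front (robot side) to the rear, y left, z up. 
- nest_0 (a point): centre of a nest's floor, at the table top; turns with the table. A board lies in it with its 90 mm length radial (towards the axis), either way round, its origin 2 mm below this point. Four white corner brackets 12 mm high leave 68 x 98 mm: 4 mm play all round; the long sides are open for 54 mm in the middle, for the fingers
- nest_1 (a point): like nest_0, 90 degrees on (anticlockwise from above)
- nest_2 (a point): like nest_0, 180 degrees on (anticlockwise from above)
- nest_3 (a point): like nest_0, 270 degrees on (anticlockwise from above)
- peg_0 (a point): top centre of an orange index peg, 14 mm in diameter, 30 mm high above the table top, 125 mm from the table axis, 45 degrees anticlockwise (from above) of nest_0; the other three pegs, alike, stand 90 degrees apart. Grip one lightly or push it along its arc; about 6 N to leave a detent, else 1 to 4 N
- turntable (a joint): angle of the turntable in rad, anticlockwise from above positive, endless; 0 at the start with nest_0 at the open front. Spring detents at every 90 degrees pull it in from about 0.1 rad either side; elsewhere it stays where left
- index_bolt (a joint): travel of the index bolt in m: 0 withdrawn (towards the robot), 0.028 home (towards the table); slides along the station's x, friction 1.5 N, stays where left. Goes home only with a nest square at the front (else stops within 7 mm), and home it locks the table. Locked home while the discharge bar is right (gives 4 mm and stops dead)
- bolt_knob (a point): centre of the bolt's black ball knob, 22 mm in diameter, on a 12 mm upright pin, 104 mm above the bench; axes as the station's
- discharge_bar (a joint): travel of the brass discharge bar in m: 0 fully left (nests discharged), 0.030 fully right; slides along the station's y (growing towards -y), friction 1.5 N, stays where left. Can go right only with the bolt home, and is locked right while either supply lever is on (gives 3 mm and stops dead)
- discharge_knob (a point): centre of the bar's green ball knob, 22 mm in diameter, on a 12 mm upright pin, 104 mm above the bench; axes as the station's
- supply_red (a joint): angle of the red supply lever in rad: 0 off (leans 0.35 towards the robot), 0.70 on (leans 0.35 away); swings along the station's x and falls to whichever side of upright (0.35) it is left on; under 1 N at the knob. Locked off (gives 0.13 rad and stops dead) unless the discharge bar is fully right
- supply_red_knob (a point): centre of the red lever's ball knob, 24 mm in diameter, left of the bolt; 56 mm above its pivot, which lies 64 mm above the bench, so about 117 mm above the bench at either end; the knob travels 38 mm along the station's x between off and on
- supply_blue (a joint): angle of the blue supply lever in rad: 0 off (leans 0.35 towards the robot), 0.70 on (leans 0.35 away); swings along the station's x and falls to whichever side of upright (0.35) it is left on; under 1 N at the knob. Locked off (gives 0.13 rad and stops dead) unless the discharge bar is fully right
- supply_blue_knob (a point): centre of the blue lever's ball knob, 24 mm in diameter, 46 mm left of the red one; 56 mm above its pivot, which lies 64 mm above the bench, so about 117 mm above the bench at either end; the knob travels 38 mm along the station's x between off and on
- board_1: relay board, 60 x 90 mm brown circuit board (x by y) with tall parts, 29 mm high over all, 0.07 kg; origin under its centre, z up, 2 mm below the laminate's underside. Laminate 2 to 4 mm above the origin; grip it by the block of parts, 48 mm across x, 72 mm along y, between 4 and 16 mm above the origin. Lies on or beside the blue mat at the left; two or three are present, absent ones read None
- board_2: another, the same as board_1. Between the blue mat and the station stands a fixed stereo microscope, 0.48 m tall, whose eyepieces reach out to 0.53 m ahead of the robot: take hand and board round in front of it, nearer the robot
- board_3: another, the same as board_1
- screw_tin: red-lidded tin, 60 mm across, 32 mm high, origin under its centre; bystander
- heat_sink: finned aluminium heat sink, 38 x 50 x 29 mm, origin under its centre; bystander
- tape_roll: roll of black tape, 57 mm across, 19 mm high, origin under its centre; bystander

How it is judged (in metres and radians):
On the way, in this order (a step that is already met when the one before it is completed fails the run):
1. the station is made safe: both supply levers off, discharge bar fully left, index bolt withdrawn (value of joint each of supply_red, supply_blue below 0.12 rad and value of joint discharge_bar below 0.005 m and value of joint index_bolt below 0.006 m), for 0.2 s.
2. every board sits in a nest under the guard, the front nest is empty, and the bolt is still withdrawn with the supplies off (all of step 1 and (horizontal distance between board_1 and nest_0 below 0.011 m or horizontal distance between board_1 and nest_1 below 0.011 m or horizontal distance between board_1 and nest_2 below 0.011 m or horizontal distance between board_1 and nest_3 below 0.011 m) and height (world z) of board_1 between 0.054 and 0.066 m and angle between each of board_1, board_2, board_3's own z axis and vertical below 0.06 rad and (horizontal distance between board_2 and nest_0 below 0.011 m or horizontal distance between board_2 and nest_1 below 0.011 m or horizontal distance between board_2 and nest_2 below 0.011 m or horizontal distance between board_2 and nest_3 below 0.011 m) and height (world z) of board_2 between 0.054 and 0.066 m and (horizontal distance between board_3 and nest_0 below 0.011 m or horizontal distance between board_3 and nest_1 below 0.011 m or horizontal distance between board_3 and nest_2 below 0.011 m or horizontal distance between board_3 and nest_3 below 0.011 m) and height (world z) of board_3 between 0.054 and 0.066 m and horizontal distance between each of board_1, board_2, board_3 and load_point above 0.06 m), for 0.2 s.
At the end, for the whole second after the job is handed in: Each board present lies flat in a nest (centre within 11 mm, tilt under 0.06 rad) with none at the open front; the bolt is home (joint over 0.022 m), the discharge bar right (over 0.025 m), both supply levers on (over 0.6 rad) ((horizontal distance between board_1 and nest_0 below 0.011 m or horizontal distance between board_1 and nest_1 below 0.011 m or horizontal distance between board_1 and nest_2 below 0.011 m or horizontal distance between board_1 and nest_3 below 0.011 m) and height (world z) of board_1 between 0.054 and 0.066 m and angle between each of board_1, board_2, board_3's own z axis and vertical below 0.06 rad and (horizontal distance between board_2 and nest_0 below 0.011 m or horizontal distance between board_2 and nest_1 below 0.011 m or horizontal distance between board_2 and nest_2 below 0.011 m or horizontal distance between board_2 and nest_3 below 0.011 m) and height (world z) of board_2 between 0.054 and 0.066 m and (horizontal distance between board_3 and nest_0 below 0.011 m or horizontal distance between board_3 and nest_1 below 0.011 m or horizontal distance between board_3 and nest_2 below 0.011 m or horizontal distance between board_3 and nest_3 below 0.011 m) and height (world z) of board_3 between 0.054 and 0.066 m and horizontal distance between each of board_1, board_2, board_3 and load_point above 0.06 m and value of joint index_bolt above 0.022 m and value of joint discharge_bar above 0.025 m and value of joint each of supply_red, supply_blue above 0.6 rad); the robot touches nothing.
It fails at once if a board is handled at the station while a supply lever is on (value of joint any of supply_red, supply_blue above 0.35 rad and ((contact force between the fingers and board_1 above 0.5 N and horizontal distance between board_1 and load_point below 0.15 m) or (contact force between the fingers and board_2 above 0.5 N and horizontal distance between board_2 and load_point below 0.15 m) or (contact force between the fingers and board_3 above 0.5 N and horizontal distance between board_3 and load_point below 0.15 m))).
It fails at once if the interlock is forced: a supply lever on while the bar is left, or the bar right while the bolt is withdrawn ((value of joint supply_red above 0.4 rad and value of joint discharge_bar below 0.015 m) or (value of joint supply_blue above 0.4 rad and value of joint discharge_bar below 0.015 m) or (value of joint discharge_bar above 0.015 m and value of joint index_bolt below 0.01 m)).
It fails at once if a bystander (screw tin, heat sink or tape) is moved over 3 cm (distance of any of screw_tin, heat_sink, tape_roll from where it was at the start of the episode above 0.03 m).
Of board_1, board_2, board_3 only 2 to 3 are there at a start; the rules pass over those that are not, and their reading is None.
At some moment in a run one of board_1, board_2, board_3 may be knocked a few centimetres aside while the robot is not near it.
Once in a run the grip may slacken for a moment while it holds something.
It also fails if it takes over 210 s, if anything falls off the work surface, if the arm or the gripper's body presses on something with over 40 N, if the wrist force passes 120 N, or if a joint passes its speed limit or range.

## Robot

A 6-joint arm with a two-finger parallel gripper is mounted at the origin on a cart in front of the work surface, level with it; the furniture and walls round the work are solid. World frame = base frame: x ahead of the robot, y to its left, z up, the work surface at z = 0. Lengths are in m, angles in degrees, forces in N, time in s.
With the tool pointing down it reaches from about 0.375 to 0.75 m from the base axis. Payload 9 kg.
Tool frame: the origin (TCP) lies where the fingers leave the gripper's body, on its centre line; the fingertips stand 73 mm ahead of it and the grasp point (between the pads) lies 54 mm ahead of it (robot.tip_reach is the distance from the TCP to the fingertips, in m); z points along the fingers, y is the line along which they close (so a half turn about z gives the same grasp; the last joint's range is limited). The gripper opens to 85 mm and grips with 20 to 120 N. Pads are 22 mm wide; open, the fingers measure 114 mm over their backs; the gripper's body (76 mm by 85 mm) begins 54 mm behind the grasp point. The pads swing forward as they close: fully open they stand 13 mm farther back than shut.
Start: joints at [59.49, 5.964, 5.575, 89.605, 0, 77.527], TCP at [0.186, 0.571, 0.304] pointing down, gripper open.
Joint ranges: [-171.21, 171.21], [-48.23, 106.86], [-62.78, 66.21], [-105.2, 120.99], [-86.42, 89.51], [-180, 180]. Speed limits (degrees/s): [127.2, 127.2, 147.25, 180, 180, 180].

## Interface

Orientations are given as [roll, pitch, yaw] about the fixed x, y, z axes, in that order (R = Rz(yaw) Ry(pitch) Rx(roll)).
In Python, from plant import robot gives the robot as it stands. Calls block until the motion is done:
- robot.move_pose(position, orientation): joint-space move of the TCP to a pose.
- robot.line_to(position, vel=0.15, rotation=None, guard=None): straight line of the TCP; rotation=None keeps the orientation; vel is the mean speed in m/s. With guard (N) it stops when the force on the tool has changed by that much, and returns True; else False.
- robot.goto_joints(angles): joint-space move.
- robot.set_gripper(opening): finger opening in m; the grip force is fixed at half the most; returns when the fingers have stopped.
- robot.pause(seconds).
- robot.ik(position, orientation): joint angles nearest the present ones, or None.
- robot.observe(): the state.
- robot.grab_frame(name): name is "scene" or "top"; returns the picture (420x560x3 uint8, blue, green, red); there is no depth.
- robot.get_calibration(name): a dict with "vertical_fov" (degrees; the focal length in pixels is half the picture's height over the tangent of half this angle, whatever the lens; pixels are square), "cx", "cy" (the principal point, pixels), "rvec" (rotation vector, rad) and "tvec" (3), from world to camera coordinates, as OpenCV has them. Camera axes: x right, y down, z forward; pixel columns grow to the right and rows downward; lengths in m; the calibration is good to about 2 mm. A picture is of the moment at which its call begins. get_calibration takes no time and is no camera call.
A pose or a line that the arm cannot do raises robot.IKError and nothing moves.
- robot.job_done(): hands the job in; it is judged then, once.
The state is a dict: "time": time; "q": joint angles; "qvel": joint speeds; "joint_torque": joint torques, N m; "tool_pos": TCP position; "tcp_rot": TCP orientation; "ft_force": force on the tool from outside, world axes, zero at the start; "torque": the same for the moment, N m; "gripper_width": finger opening in m; "gripper_force": force on a finger pad.
Only numpy, scipy, OpenCV 4.12 (cv2) and the standard library are available. Lean on these libraries where they do the work, as an engineer would, in place of code of your own. Each camera call takes 0.05 s, during which the arm holds its last target. There are 200 camera calls.

## Working session

There is one attempt and no reset: what is moved stays moved. The work goes in short steps, each a Python script; the robot and the scene stay as the last script left them, time stands still between calls to the robot, and variables do not carry over. Pictures are saved under pics/ and viewed, at most 14 in all, crops included, and the job is handed in when it is done.

```bash
ls; mkdir -p pics; python3 - <<'E'
from plant import robot
import cv2
for n in("scene","top"):
    cv2.imwrite(f"pics/{n}0.png",robot.grab_frame(n)); print(n,robot.get_calibration(n))
print(robot.observe())
E
```

```text
pics
scene {'vertical_fov': 53.458779645957264, 'cx': 281.5901650226311, 'cy': 213.912954246477, 'rvec': array([ 1.94645307, -1.08416025,  0.60641677]), 'tvec': array([-0.37749561,  0.28945379,  1.07983461])}
top {'vertical_fov': 45.34316008546188, 'cx': 279.546740143147, 'cy': 214.8817373427392, 'rvec': array([ 2.07486759, -2.14855489,  0.22045205]), 'tvec': array([-0.09822527,  0.53705059,  1.42472947])}
{'time': 0.1, 'q': array([5.94903193e+01, 5.99536415e+00, 5.53208848e+00, 8.96066934e+01,
       6.41493801e-04, 7.75275863e+01]), 'qvel': array([ 0.10801886, -0.02960735,  0.21050301, -0.09033644, -0.05329669,
       -0.03329208]), 'joint_torque': array([ 6.87271095e-03, -5.58203816e+01,  5.04724681e+01,  1.27761683e-02,
       -2.16693670e-04,  2.59797099e-05]), 'tool_pos': array([0.18564528, 0.57032344, 0.30320385]), 'tcp_rot': array([-1.79931821e+02, -1.57375305e-02,  1.61962723e+02]), 'ft_force': array([-0.68781968,  0.68268916, -0.75220223]), 'torque': array([-0.04529819, -0.00431068, -0.02980324]), 'gripper_force': 0.0, 'gripper_width': 0.08507879151970724}
```

View pics/scene0.png

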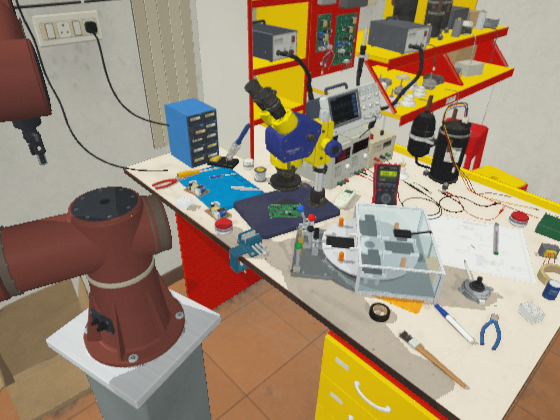

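View pics/top0.png

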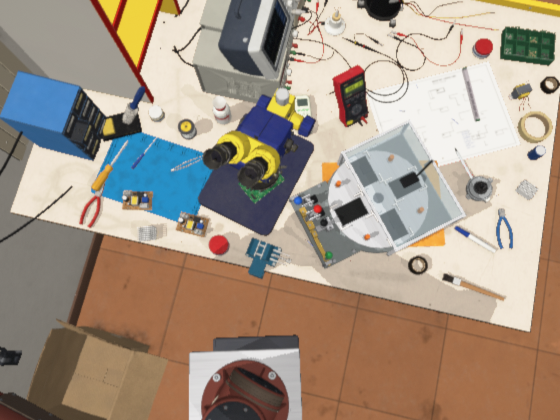

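The top view shows the station around (380,195) with pegs near (338,184), (405,155), (367,237) and (437,225), and the handles around (315,215). Boards lie near (137,200) and (192,222). The tin is at (218,245), the tape at (418,265) and the heat sink at (150,233). I'll enlarge the details.

```bash
cat > h.py <<'E'
import numpy as np, cv2
from plant import robot
def cam(n):
    c=robot.get_calibration(n); f=210/np.tan(np.radians(c["vertical_fov"]/2))
    K=np.array([[f,0,c["cx"]],[0,f,c["cy"]],[0,0,1]]); R=cv2.Rodrigues(c["rvec"])[0]; return K,R,c["tvec"]
def ray(n,uv):
    K,R,t=cam(n); d=R.T@np.linalg.inv(K)@np.array([*uv,1.]); return -R.T@t,d/np.linalg.norm(d)
def on(n,uv,z):
    o,d=ray(n,uv); return o+d*(z-o[2])/d[2]
def pix(n,p):
    K,R,t=cam(n); q=K@(R@np.asarray(p,float)+t); return q[:2]/q[2]
def tri(a,b):   # top uv, scene uv
    (o1,d1),(o2,d2)=ray("top",a),ray("scene",b)
    s=np.linalg.lstsq(np.c_[d1,-d2],o2-o1,rcond=None)[0]; p,q=o1+s[0]*d1,o2+s[1]*d2
    return (p+q)/2,np.linalg.norm(p-q)
def blobs(n,lo,hi,roi,img,amin=4):
    m=cv2.inRange(cv2.cvtColor(img,cv2.COLOR_BGR2HSV),lo,hi); z=np.zeros_like(m); x0,y0,x1,y1=roi; z[y0:y1,x0:x1]=m[y0:y1,x0:x1]
    k,_,st,ce=cv2.connectedComponentsWithStats(z); return [(ce[i].round(1),st[i,4],st[i,:4]) for i in range(1,k) if st[i,4]>=amin]
E
python3 - <<'E'
from h import *
t=cv2.imread("pics/top0.png"); s=cv2.imread("pics/scene0.png")
def crop(i,x,y,w,h,k): return cv2.resize(i[y:y+h,x:x+w],None,fx=k,fy=k,interpolation=cv2.INTER_CUBIC)
a=crop(t,285,120,190,140,4); b=crop(s,280,195,170,110,4); c=crop(t,80,125,180,130,4)
cv2.imwrite("pics/tc.png",a);cv2.imwrite("pics/sc.png",b);cv2.imwrite("pics/mc.png",c)
for n,i,r in(("top",t,(285,120,475,270)),("scene",s,(280,195,450,300))):
    for nm,lo,hi in(("orange",(8,150,150),(18,255,255)),("red",(0,150,120),(6,255,255)),("green",(45,90,60),(80,255,255)),("blue",(105,120,90),(125,255,255))):
        print(n,nm,[(tuple(map(float,x)),int(y)) for x,y,_ in blobs(n,lo,hi,r,i)])
E
```

```text
top orange [((328.3, 170.0), 201), ((337.9, 183.2), 17), ((431.9, 239.5), 298), ((366.7, 236.5), 15)]
top red [((345.2, 124.2), 4), ((317.3, 208.5), 50)]
top green [((328.4, 254.9), 42)]
top blue [((287.0, 126.6), 69), ((305.6, 126.8), 156), ((297.6, 200.1), 52), ((462.1, 231.2), 46)]
scene orange [((340.7, 221.6), 31), ((340.9, 256.2), 36), ((377.5, 296.8), 4), ((391.5, 298.3), 42)]
scene red [((311.2, 217.4), 35)]
scene green [((289.0, 210.5), 161), ((295.2, 204.4), 5), ((297.9, 245.2), 42)]
scene blue [((300.2, 208.0), 41)]
```

View pics/tc.png

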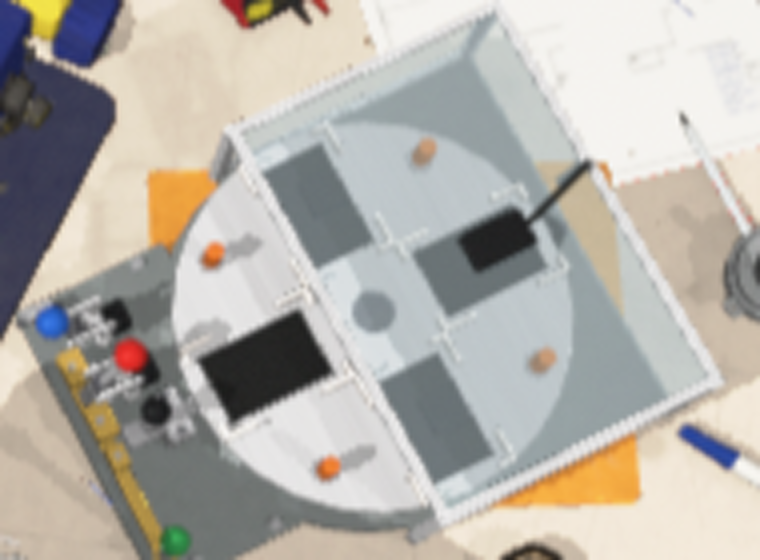

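View pics/sc.png

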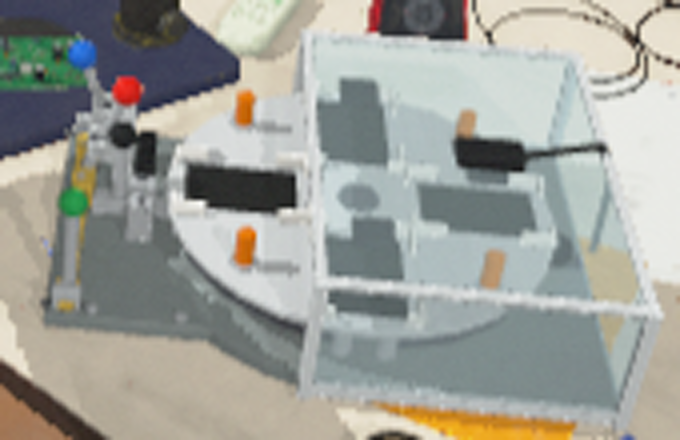

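View pics/mc.png

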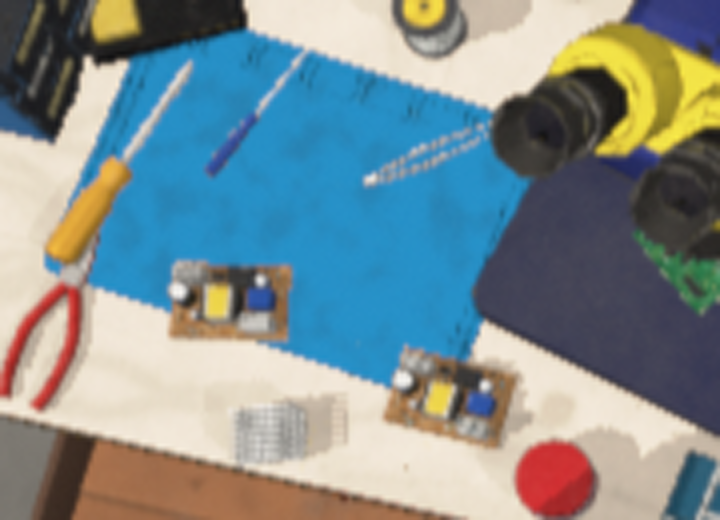

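The crops show only two boards, at about (138,200) and (193,224) in the top view. All four nests are empty, and the front nest is square. The black bolt knob is at top (323.5,222.8) and scene (310.5,228.5). Next I'll triangulate.

```bash
cat >> h.py <<'E'
def boards(img,roi=(80,150,290,260)):
    m=cv2.inRange(cv2.cvtColor(img,cv2.COLOR_BGR2HSV),(5,70,50),(20,200,215)); z=np.zeros_like(m); x0,y0,x1,y1=roi; z[y0:y1,x0:x1]=m[y0:y1,x0:x1]
    z=cv2.morphologyEx(z,cv2.MORPH_CLOSE,np.ones((9,9))); out=[]
    for c in cv2.findContours(z,cv2.RETR_EXTERNAL,cv2.CHAIN_APPROX_NONE)[0]:
        if cv2.contourArea(c)<150: continue
        P=np.array([on("top",p[0],.004)[:2] for p in c]).astype(np.float32)
        (cx,cy),(w,h),a=cv2.minAreaRect(P); 
        if w<h: w,h,a=h,w,a+90
        out.append((cx,cy,(a+90)%180-90,w,h))   # a = direction of long side
    return out
E
python3 - <<'E'
from h import *
np.set_printoptions(precision=4,suppress=True)
t=cv2.imread("pics/top0.png")
D={"pegL":((337.9,183.2),(340.7,221.6)),"pegR":((366.7,236.5),(340.9,256.2)),"red":((317.3,208.5),(311.2,217.4)),"blue":((297.6,200.1),(300.2,208.0)),"green":((328.4,254.9),(297.9,245.2)),"bolt":((323.5,222.8),(310.5,228.5))}
P={k:tri(*v) for k,v in D.items()}
for k,v in P.items(): print(k,*v)
for k,z in(("pegL",.078),("pegR",.078),("red",.117),("blue",.117),("green",.104),("bolt",.104)): P[k]=on("top",D[k][0],z); print(k,P[k])
d=P["pegL"]-P["pegR"]; print("peg dist",np.linalg.norm(d))
y=d/np.linalg.norm(d); x=np.array([y[1],-y[0],0]); mid=(P["pegL"]+P["pegR"])/2
ax=mid+x*.0884; L=ax-.09*x; print("yaw",np.degrees(np.arctan2(x[1],x[0])),"axis",ax,"load",L)
for k in P: print(k,"station",(P[k]-L)@x,(P[k]-L)@y)
for n in("load","axis"): p=[L,ax][n=="axis"].copy(); p[2]=.062; print(n,pix("top",p),pix("scene",p))
for b in boards(t): print("board",np.array(b))
for z,uv in((.032,(218,245)),(.019,(418,265)),(.029,(150,233))): print(on("top",uv,z))
E
```

```text
pegL [ 0.6179 -0.2915  0.0771] 7.493768173355203e-05
pegR [ 0.4566 -0.365   0.077 ] 9.79934346693303e-05
red [ 0.5352 -0.2239  0.116 ] 0.0004466485191961251
blue [ 0.5615 -0.1695  0.1173] 0.00032194669865095776
green [ 0.4041 -0.2496  0.1032] 0.0003051741874642464
bolt [ 0.4965 -0.2414  0.1033] 0.0018479314941335305
pegL [ 0.6176 -0.2914  0.078 ]
pegR [ 0.4564 -0.3648  0.078 ]
red [ 0.5351 -0.224   0.117 ]
blue [ 0.5614 -0.1693  0.117 ]
green [ 0.4039 -0.2494  0.104 ]
bolt [ 0.4958 -0.2405  0.104 ]
peg dist 0.17716795621298378
yaw -65.53654429755198 axis [ 0.5736 -0.4086  0.078 ] load [ 0.5363 -0.3267  0.078 ]
pegL station 0.0016000000000000157 0.08858397810649188
pegR station 0.001600000000000016 -0.08858397810649192
red station -0.09398483330930052 0.04135275838598721
blue station -0.13279544985461966 0.08798291329739333
green station -0.1251394155581032 -0.08856935110975975
bolt station -0.09518006578039882 -0.001241088785685377
load [350.9047 210.967 ] [339.7071 241.7614]
axis [377.8199 197.6839] [369.0151 244.3471]
board [ 0.4639  0.2743 87.9977  0.384   0.0822]
board [ 0.5238  0.1494 76.5174  0.0927  0.0596]
board [ 0.6049  0.3189 87.9713  0.09    0.0537]
board [  0.6272   0.4448 -17.1454   0.2021   0.0504]
[0.4538 0.0681 0.032 ]
[ 0.3754 -0.5207  0.019 ]
[0.4974 0.2707 0.029 ]
```

Peg spacing of 177 mm and all heights match the specification. The red lever is on and the blue one is off, so the bar must be right and the bolt home. The order is red off, bar left, then bolt out.

```bash
cat >> h.py <<'E'
PSI=-65.54; X=np.array([np.cos(np.radians(PSI)),np.sin(np.radians(PSI)),0]); Y=np.array([-X[1],X[0],0])
LP=np.array([.5363,-.3267,0.])
def st(x,y,z): return LP+x*X+y*Y+np.array([0,0,z])
def sag(w): return .076-np.sqrt(.076**2-(w/2)**2)      # tip retreat when open by w
def tcpz(tip,w): return tip+robot.tip_reach-sag(w)
def ori(p,close):   # tool down, closing direction (deg, mod 180), mildest wrist
    q1=np.degrees(np.arctan2(p[1],p[0])); ys=[close+90,close-90]
    w=lambda a:(a+180)%360-180
    return [180,0,w(min(ys,key=lambda a:abs(w(180+q1-a))))]
def go(p,close): robot.move_pose(list(p),ori(p,close))
def line(p,close=None,vel=.15,guard=None): return robot.line_to(list(p),vel=vel,rotation=None if close is None else ori(p,close),guard=guard)
def at(p,z): return np.array([p[0],p[1],z])
def pos(): return np.array(robot.observe()["tool_pos"])
def push(knob,dirv,dist,w,tip,close,guard=8,zup=.25):   # cage a knob, shove it, leave upward
    robot.set_gripper(w); go(at(knob,zup),close); line(at(knob,tcpz(tip,w)),vel=.15,guard=15)
    p=pos(); g=line(p+dist*dirv,vel=.06,guard=guard); q=pos(); print("moved",((q-p)@dirv).round(4),"guard",g)
    line(q-.003*dirv,vel=.05); line(at(q-.003*dirv,zup))
E
python3 - <<'E'
from h import *
print("eyepieces",on("top",(218,155),.4),on("top",(262,175),.4))
for p in([.30,.32,.32],[.42,.12,.32],[.43,-.12,.3]): go(p,PSI)
push(st(-.094,.041,0),-X,.040,.044,.104,PSI)
push(st(-.125,-.0886,0),Y,.045,.036,.092,PSI+90)
push(st(-.095,-.001,0),-X,.045,.036,.092,PSI)
go([.42,0,.32],PSI); print(robot.observe()["time"])
t=robot.grab_frame("top"); cv2.imwrite("pics/t1.png",t)
s=robot.grab_frame("scene"); cv2.imwrite("pics/s1.png",s)
cv2.imwrite("pics/c1.png",np.hstack([cv2.resize(t[160:270,280:400],None,fx=3.2,fy=3.2),cv2.resize(s[195:305,285:405],None,fx=3.2,fy=3.2)]))
for n,lo,hi,z in(("red",(0,150,120),(6,255,255),.117),("blue",(105,120,90),(125,255,255),.117),("green",(45,90,60),(80,255,255),.104)):
    for c,a,_ in blobs("top",lo,hi,(285,180,345,270),t,20):
        p=on("top",c,z)-LP; print(n,a,(p@X).round(4),(p@Y).round(4))
for b in boards(t): print("board",np.array(b).round(4))
E
```

```text
eyepieces [0.60667934 0.02131012 0.4       ] [ 0.55519635 -0.07871386  0.4       ]
moved 0.0399 guard False
moved 0.038 guard True
moved 0.0352 guard True
15.2333
red 46 -0.1328 0.042
blue 50 -0.1328 0.0887
green 46 -0.1254 -0.0587
board [6.04900e-01 3.18800e-01 8.79713e+01 8.98000e-02 5.37000e-02]
board [ 0.5586  0.2374 85.1279  0.507   0.2963]
```

View pics/c1.png

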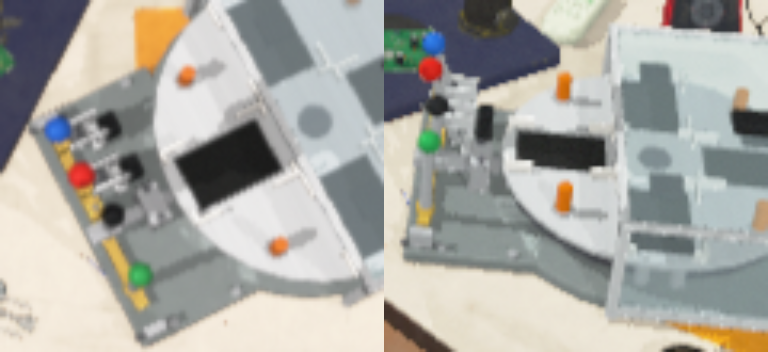

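The station is safe: both levers sit at −133 mm, the bar has moved 30 mm left and the bolt knob is back. Next is the nearer board.

```bash
cat >> h.py <<'E'
def pick(b,away):
    c=b[2]+90; p=np.array([b[0],b[1],0]); robot.set_gripper(.066)
    go(at(away,.26),c); line(at(p,.16),c,vel=.25); g=line(at(p,.076),vel=.1,guard=8); print("pick contact",g,pos().round(4))
    robot.set_gripper(.03); print("width",robot.observe()["gripper_width"]); line(at(p,.16)); line(at(away,.26),vel=.25)
    print("width",robot.observe()["gripper_width"])
E
python3 - <<'E'
from h import *
print([np.array(b).round(4) for b in boards(cv2.imread("pics/t1.png"),(160,195,216,250))])
go([.36,.25,.32],90)
t=robot.grab_frame("top"); B=boards(t,(160,195,216,250)); print(B)
cv2.imwrite("pics/t2.png",t)
if len(B)==1 and abs(B[0][3]-.09)<.006 and abs(B[0][4]-.06)<.006:
    pick(B[0],[.42,.15]); print(robot.observe()["time"])
E
```

```text
[array([ 0.5328,  0.1613, -2.0061,  0.1675,  0.1645])]
[(0.5244662165641785, 0.1481117159128189, 73.89847564697266, 0.09304779022932053, 0.05867760628461838)]
pick contact False [0.525  0.1481 0.0768]
width 0.04617388942230515
width 0.046384363664905275
21.6333
```

```bash
cat >> h.py <<'E'
def place():
    go([.43,-.10,.26],PSI+90); go(st(-.02,0,.24),PSI+90); print("width",robot.observe()["gripper_width"])
    line(st(0,0,.165)); g=line(st(0,0,.1372),vel=.04,guard=6); print("place contact",g,pos().round(4),robot.observe()["ft_force"].round(1)); return g
def release():
    robot.set_gripper(.064); line(at(pos(),.25)); go([.43,-.05,.30],PSI+90)
E
python3 - <<'E'
from h import *
t=cv2.imread("pics/t1.png"); m=cv2.inRange(t,(0,0,0),(50,50,50)); z=np.zeros_like(m); z[185:240,325:375]=m[185:240,325:375]
c=max(cv2.findContours(z,0,2)[0],key=cv2.contourArea); P=np.array([on("top",p[0],.062)[:2] for p in c],np.float32); r=cv2.minAreaRect(P); print("nest",r)
g=place()
if not g:
    release(); print(robot.observe()["time"])
t=robot.grab_frame("top"); s=robot.grab_frame("scene"); cv2.imwrite("pics/t3.png",t)
cv2.imwrite("pics/c3.png",np.hstack([cv2.resize(t[160:270,280:400],None,fx=3.2,fy=3.2),cv2.resize(s[195:305,285:405],None,fx=3.2,fy=3.2)]))
E
```

```text
nest ((0.5362421274185181, -0.3268737494945526), (0.047694623470306396, 0.07975564897060394), 24.841449737548828)
width 0.04638442462436691
place contact True [ 0.5359 -0.3263  0.1369] [-0.1 -0.3  5.3]
```

View pics/c3.png

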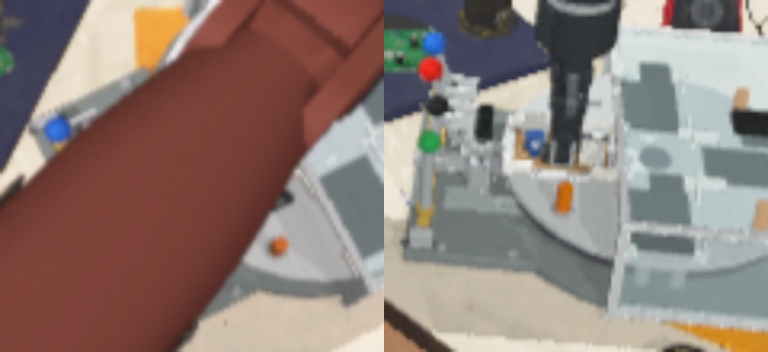

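Contact came at the fully seated height (TCP 0.137). The scene view shows the board between the brackets. I'll release, check it, then turn.

```bash
cat >> h.py <<'E'
AX=LP+.09*X
def turn(over=3):
    f=lambda a,z: at(AX+.125*(np.cos(np.radians(a))*X+np.sin(np.radians(a))*Y),z)
    w=.030; robot.set_gripper(w); zt=tcpz(.068,w); yaw=lambda a:[180,0,(a+PSI+180)%360-180]   # yaw(a): closes along the tangent
    robot.move_pose(list(f(135,.25)),yaw(135)); g=line(f(135,zt),vel=.12,guard=12); print("peg contact",g,pos()[2].round(4))
    if g: line(f(135,.25)); return
    F=0
    for a in np.r_[np.arange(145,221,10),225+over]:
        robot.line_to(list(f(a,zt)),vel=.09,rotation=yaw(a)); F=max(F,np.linalg.norm(robot.observe()["ft_force"]))
    print("Fmax",F.round(1)); robot.pause(.3); line(f(225+over,.25))
def look(k):
    t=robot.grab_frame("top"); s=robot.grab_frame("scene"); cv2.imwrite(f"pics/t{k}.png",t)
    cv2.imwrite(f"pics/c{k}.png",np.hstack([cv2.resize(t[130:270,280:470],None,fx=2,fy=2),cv2.resize(s[195:305,285:445],None,fx=2.5,fy=2.5)[:280]])); return t
def pegs(t):
    for c,a,_ in blobs("top",(5,110,130),(18,255,255),(330,150,375,245),t,8): p=on("top",c,.078)-AX; print("peg",a,np.linalg.norm(p[:2]).round(3),np.degrees(np.arctan2(p@Y,p@X)).round(1))
E
python3 - <<'E'
from h import *
release()
t=robot.grab_frame("top"); cv2.imwrite("pics/t4.png",t)
for b in boards(t,(330,188,370,234)): p=np.array([b[0],b[1],0])-LP; print("board in nest",(p@X).round(4),(p@Y).round(4),b[2:])
turn(); go([.43,-.05,.30],PSI); t=look(5); pegs(t); print(robot.observe()["time"])
go([.36,.25,.32],90); t=robot.grab_frame("top"); print(boards(t,(100,180,216,250))); cv2.imwrite("pics/t6.png",t)
E
```

```text
board in nest 0.0137 0.0084 (-65.33832931518555, 0.09204072505235672, 0.059204503893852234)
peg contact False 0.1403
Fmax 1.3Traceback (most recent call last):
  File "<stdin>", line 5, in <module>
  File "h.py", line 68, in look
    cv2.imwrite(f"pics/c{k}.png",np.hstack([cv2.resize(t[130:270,280:470],None,fx=2,fy=2),cv2.resize(s[195:305,285:445],None,fx=2.5,fy=2.5)[:280]])); return t
                                 ~~~~~~~~~^^^^^^^^^^^^^^^^^^^^^^^^^^^^^^^^^^^^^^^^^^^^^^^^^^^^^^^^^^^^^^^^^^^^^^^^^^^^^^^^^^^^^^^^^^^^^^^^^^^^^^^^^
    return _nx.concatenate(arrs, 1, dtype=dtype, casting=casting)
           ~~~~~~~~~~~~~~~^^^^^^^^^^^^^^^^^^^^^^^^^^^^^^^^^^^^^^^
ValueError: all the input array dimensions except for the concatenation axis must match exactly, but along dimension 0, the array at index 0 has size 280 and the array at index 1 has size 275
```

```bash
sed -i 's/fx=2.5,fy=2.5)\[:280\]/fx=2.5,fy=280\/110)[:280]/' h.py; python3 - <<'E'
from h import *
t=look(5); pegs(t); print(robot.observe()["time"])
go([.36,.25,.32],90); t=robot.grab_frame("top"); print(boards(t,(100,180,216,250))); cv2.imwrite("pics/t6.png",t)
E
```

```text
peg 75 0.158 120.7
peg 22 0.125 135.2
peg 22 0.125 -134.9
36.9667
[(0.4603564143180847, 0.3338848352432251, 69.44364929199219, 0.22733788192272186, 0.06518543511629105), (0.6048637628555298, 0.3188367486000061, 87.97128295898438, 0.08980953693389893, 0.05369778349995613)]
```

View pics/c5.png

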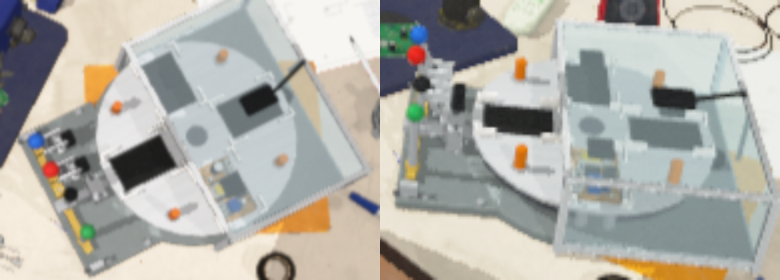

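The table turned exactly one step (pegs at ±135°), with the board under the guard and an empty nest at the front. Board 2 is still in place, so I'll pick, place and check it.

```bash
python3 - <<'E'
from h import *
B=boards(robot.grab_frame("top"),(100,180,216,250)); b=[x for x in B if abs(x[3]-.09)<.006]; print(b)
b=b[0]; b=(b[0]+.002,*b[1:]); pick(b,[.40,.24])
if robot.observe()["gripper_width"]>.042:
    g=place(); z=pos()[2]
    if z<.1395: release(); turn(); 
go([.43,-.05,.30],PSI); t=look(7); pegs(t); print(robot.observe()["time"],robot.observe()["gripper_width"])
E
```

```text
[(0.6048637628555298, 0.3188367486000061, 87.97128295898438, 0.08980953693389893, 0.05369778349995613)]
pick contact False [0.6074 0.319  0.0769]
width 0.045947598471385215
width 0.046094280245401416
width 0.04621377554739632
place contact True [ 0.5359 -0.3263  0.1369] [-0.4 -0.1  5.4]
peg contact False 0.1403
Fmax 1.1
peg 75 0.158 120.7
peg 22 0.125 135.2
peg 22 0.125 -134.9
59.4583 0.029700113597782577
```

View pics/c7.png

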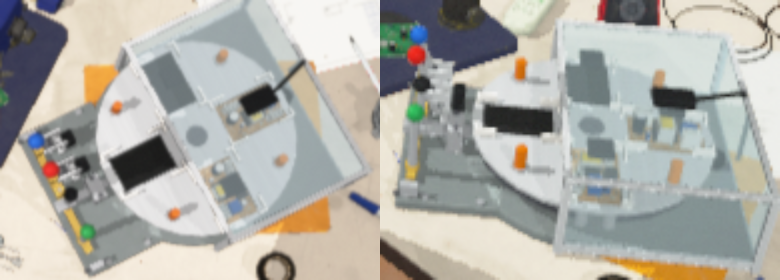

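Both boards are flat in nests under the guard. Before locking up, I'll check that no third board is hidden.

```bash
python3 - <<'E'
from h import *
go([.43,-.25,.30],PSI)
t=robot.grab_frame("top"); s=robot.grab_frame("scene")
cv2.imwrite("pics/m8.png",np.hstack([cv2.resize(t[100:250,70:290],(440,300)),cv2.resize(s[130:250,150:290],(350,300))]))
E
```

```text
(no output)
```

View pics/m8.png

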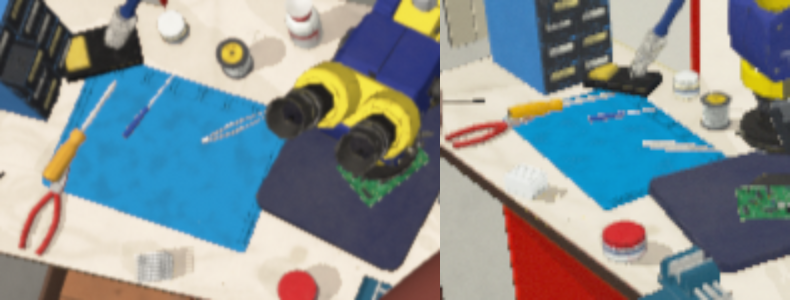

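No boards are left on or beside the mat. Now the closing sequence.

```bash
python3 - <<'E'
from h import *
push(st(-.123,-.001,0),X,.045,.036,.092,PSI)
push(st(-.125,-.0587,0),-Y,.045,.036,.092,PSI+90)
push(st(-.1328,.042,0),X,.040,.044,.104,PSI)
push(st(-.1328,.0887,0),X,.040,.044,.104,PSI)
go([.43,-.05,.32],PSI); t=look(9); pegs(t)
for n,lo,hi,z in(("red",(0,150,120),(6,255,255),.117),("blue",(105,120,90),(125,255,255),.117),("green",(45,90,60),(80,255,255),.104)):
    for c,a,_ in blobs("top",lo,hi,(285,180,345,270),t,20):
        p=on("top",c,z)-LP; print(n,a,(p@X).round(4),(p@Y).round(4))
print(robot.observe()["time"])
E
```

```text
moved 0.0358 guard True
moved 0.0377 guard True
moved 0.0398 guard False
moved 0.0398 guard False
peg 75 0.158 120.7
peg 22 0.125 135.2
peg 22 0.125 -134.9
red 49 -0.0939 0.0417
blue 50 -0.0941 0.0877
green 43 -0.1254 -0.0884
75.0417
```

View pics/c9.png

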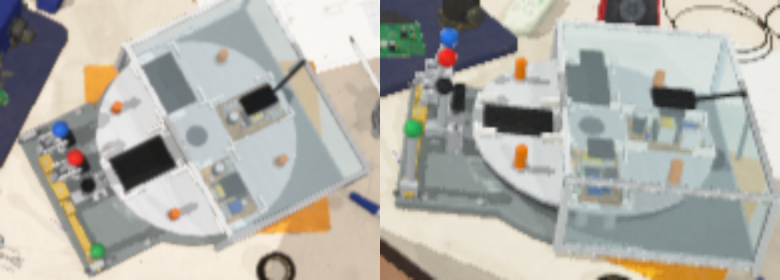

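The bolt is home, the bar is right and both levers are on (knobs at −94 mm). Both boards are in nests under the guard, and the arm is clear.

```bash
python3 -c "
from plant import robot
print(robot.job_done())"
```

```text
the job is handed in; nothing more can be done
None
```

I loaded both boards present under the guard, left an empty nest square at the front, set the bolt home, discharge bar right and both supply levers on, and handed the job in at about 75 s; the hand-in returned no verdict.

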